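# Weigh the tiered dish carrier on the sprung hand scale and set it on the mat

### The job

Take the red hand scale from its leaning cradle, hook it under the handle of the three-tier dish carrier and, with the scale upright, raise it until the carrier hangs free only 1 to 3 cm above the counter, and hold it there for two seconds to weigh it. Then, still on the scale, set the carrier down gently in the middle of the black mat, unhook it and put the scale back in its cradle. Never touch the carrier with the gripper, do not let it tip, and leave the pitcher, shaker and ramekin alone.

Things in the scene. Friction and masses are not known exactly. Their poses are not given: they have to be found in the camera images.
- scale_grip (a point): Loose hand scale, 0.22 kg: box 24 mm thick (x), 44 mm wide (y), 125 mm long (z, up in use); lower 70 mm red with white dial on +x, upper 55 mm black rubber grip, hook below. This point: centre of the section 98 mm above the box's lower end, 27 mm below its top. Grip here across the 44 mm, gripper in line with z.
- scale_hook (a joint): How far the scale's spring is drawn out (m): 0 = in, 0.075 = stop. Linear spring, 160 N/m, no preload (the hook alone draws 2.5 mm). The whole hook slides down along the scale's -z under load. The carrier's weight, unknown beforehand, draws it 24 to 50 mm.
- hook_saddle (a point): Bottom of the V of the scale's 7 mm wire hook (wire centre), 164 mm below scale_grip when unloaded. Axes as the scale; the mouth opens to +x. Wire centre line in (x, z) mm from scale_grip: (0,-98), (0,-110), (-20,-122), (-20,-148), (0,-164) = this point, (20,-148) = tip. A bar enters best at z = -132.
- carrier_bar (a point): Loose carrier, one rigid piece, 0.39 to 0.81 kg: three stacked white dishes in a steel frame, 120 mm across, 78 mm high, black arched handle above. This point: centre of the 8 mm handle bar at the arch's middle, 124 mm above the underside. The bar runs along y (legs at +-60 mm), 42 mm free below it. Hook it from -x: hook below the bar, moving to +x, then up.
- carrier_base (a point): Centre of the carrier's underside (z = 0 when it stands on the counter), on its axis below the bar. Axes as the carrier, z up.
- cradle_grip (a point): Where scale_grip lies when the scale is home in its fixed cradle, a black channel on a steel stand leaning 35 deg from vertical. Axes: cradle x (level), y (across the channel), z vertical. Home, the scale's z axis is (-0.574, 0, 0.819) in these axes, its x axis (0.819, 0, 0.574), out of the open front: its top leans to -x, its hook points to +x and down.
- cradle_foot (a point): Centre between the cradle's two foot tabs (22 mm apart, the hook passes between), where the scale's lower end rests, 98 mm from cradle_grip down the leaning axis. Back plate 72 mm wide under the scale's lower 66 mm; side cheeks 60 mm apart, 46 mm long, 22 mm high. The scale lies by its own weight and leaves or enters along the axis or out of the front.
- mat_top (a point): Centre of the top face of the fixed black silicone mat, 190 x 190 mm, 6 mm thick. z up.
- pitcher: Bystander: steel milk pitcher, 94 mm across, 105 mm high, handle on +y out to 78 mm. Origin at the centre of its underside.
- shaker: Bystander: aluminium shaker with flip-top lid, 72 mm across, 124 mm high. Origin at the centre of its underside.
- ramekin: Bystander: white ceramic bowl, 84 mm across, 45 mm high. Origin at the centre of its underside.
Not all that is in view belongs to the job. Of the things that look like the part that bears scale_grip, the middle-sized one is meant.

How it is judged:
By the outcome, as a careful person would: the job done as asked, in the order asked, and still so for the second after the job is handed in, with the robot touching nothing.
It also fails if it takes over 72 s, if anything falls off the work surface, if the arm or the gripper's body presses on something with over 40 N, if the wrist force passes 120 N, or if a joint passes its speed limit or range.

### The arm

A 6-joint arm with a two-finger parallel gripper is mounted at the origin on the work surface. World frame = base frame: x ahead of the robot, y to its left, z up, the work surface at z = 0. Lengths are in m, angles in rad, forces in N, time in s.
With the tool pointing down it reaches from about 0.325 to 0.775 m from the base axis. Payload 5.5 kg.
Tool frame: the origin (TCP) lies between the finger pads; the fingertips stand 8 mm ahead of it and the grasp point (between the pads) lies 11 mm behind it (tcp_to_tips is the distance from the TCP to the fingertips, in m); z points along the fingers, y is the line along which they close (so a half turn about z gives the same grasp; the last joint's range is limited). The gripper opens to 88 mm and grips with 3 to 60 N. Pads are 20 mm wide; open, the fingers measure 115 mm over their backs; the gripper's body (75 mm by 178 mm) begins 61 mm behind the grasp point.
Start: joints at [-1.219, 0.091, 1.231, -0, 1.82, -0.057], TCP at [0.239, -0.551, 0.21] pointing down, gripper open.
Joint ranges: [-2.87, 2.87], [-0.86, 2.18], [0.17, 2.46], [-1.51, 4.65], [0.06, 2.69], [-2.65, 2.65]. Speed limits (rad/s): [2.57, 2.57, 3.01, 3.14, 3.14, 3.14].

### API

Orientations are given as a unit quaternion [w, x, y, z].
In Python, from bench import * gives the robot as it stands. Calls block until the motion is done:
- move_to(position, orientation): joint-space move of the TCP to a pose.
- move_l(position, speed=0.15, orientation=None): straight line of the TCP; orientation=None keeps the orientation; speed is the mean speed in m/s.
- movej(angles): joint-space move.
- gripper_open() and close(): open the fingers fully, or close them until they stop; the grip force is fixed at half the most.
- hold(seconds).
- inverse_kinematics(position, orientation): joint angles nearest the present ones, or None.
- state(): the state.
- get_image(name): name is "side" or "top"; returns a dict with "frame" (420x560x3 uint8, blue, green, red), "depth" (420x560 float32, m along the optical axis (not along the pixel's ray), 0 where there is no reading), "camera_matrix" (3x3 intrinsics, pixels), "view" (4x4, takes a point from world to camera coordinates). Camera axes: x right, y up, looking along -z (the intrinsics and any distortion apply to the point x, -y, -z); pixel columns grow to the right and rows downward; lengths in m; the calibration is good to about 2 mm. A picture is of the moment at which its call begins.
A pose or a line that the arm cannot do raises IKError and nothing moves.
- job_done(): hands the job in; it is judged then, once.
The state is a dict: "time": time; "joint_pos": joint angles; "dq": joint speeds; "joint_torque": joint torques, N m; "ee_pos": TCP position; "ee_rot": TCP orientation; "ft_force": force on the tool from outside, world axes, zero at the start; "moment": the same for the moment, N m; "finger_gap": finger opening in m; "finger_force": force on a finger pad.
Only numpy, scipy, OpenCV 4.12 (cv2) and the standard library are available. Lean on these libraries where they do the work, as an engineer would, in place of code of your own. Each camera call takes 0.05 s, during which the arm holds its last target. There are 200 camera calls.

## Working session

There is one attempt and no reset: what is moved stays moved. The work goes in short steps, each a Python script; the robot and the scene stay as the last script left them, time stands still between calls to the robot, and variables do not carry over. Pictures are saved under pics/ and viewed, at most 10 in all, crops included, and the job is handed in when it is done.

```bash
mkdir -p pics; ls; cat > h.py <<'E'
import numpy as np, cv2
from bench import *
def cloud(im):
    d=im["depth"];K=im["camera_matrix"];h,w=d.shape
    u,v=np.meshgrid(np.arange(w),np.arange(h))
    n=cv2.undistortPoints(np.stack([u,v],-1).reshape(-1,1,2).astype(float),K,np.array(im.get("distortion",np.zeros(5)),float)).reshape(h,w,2)
    c=np.stack([n[...,0]*d,-n[...,1]*d,-d,np.ones_like(d)],-1)
    P=c@np.linalg.inv(im["view"]).T
    P=P[...,:3].copy();P[d<=0]=np.nan
    return P
E
python3 - <<'E'
from h import *
import pickle
ims={}
for n in("top","side"):
    im=get_image(n);ims[n]=im;cv2.imwrite(f"pics/{n}0.png",im["frame"])
    print(n,list(im.keys()),im["camera_matrix"].tolist(),np.round(np.linalg.inv(im["view"])[:3],3).tolist())
pickle.dump(ims,open("i0.pkl","wb"))
print(state())
E
```

```text
pics
top ['frame', 'depth', 'camera_matrix', 'view'] [[398.45918447610745, 0.0, 285.3479124128985], [0.0, 398.45918447610745, 205.62439921910294], [0.0, 0.0, 1.0]] [[0.049, 0.972, -0.232, 0.32], [-0.999, 0.048, -0.008, 0.067], [0.004, 0.232, 0.973, 1.036]]
side ['frame', 'depth', 'camera_matrix', 'view'] [[493.9502137800055, 0.0, 285.1042506757154], [0.0, 493.9502137800055, 202.90402936327914], [0.0, 0.0, 1.0]] [[-0.86, 0.257, -0.44, 0.054], [-0.51, -0.451, 0.733, 0.85], [-0.01, 0.855, 0.519, 0.694]]
{'time': 0.1, 'joint_pos': array([-1.21869500e+00,  9.17917565e-02,  1.23173340e+00, -2.17368110e-05,
        1.81979619e+00, -5.67046891e-02]), 'dq': array([ 0.00087084, -0.00189795, -0.00119363, -0.00191143, -0.00033668,
        0.00116827]), 'joint_torque': array([ 3.57410812e-03, -4.47855914e+01, -4.07572031e+01,  7.01200264e-02,
        2.84064113e-02, -1.19624628e-04]), 'ee_pos': array([ 0.23840134, -0.55030163,  0.20943317]), 'ee_rot': array([-8.53385402e-04,  9.79182514e-01,  2.02979943e-01, -1.37619694e-04]), 'ft_force': array([-0.62371325,  0.2254404 , -0.49398214]), 'moment': array([0.01072715, 0.05673588, 0.02997101]), 'finger_force': 0.0, 'finger_gap': 0.087848584653417}
```

View pics/top0.png

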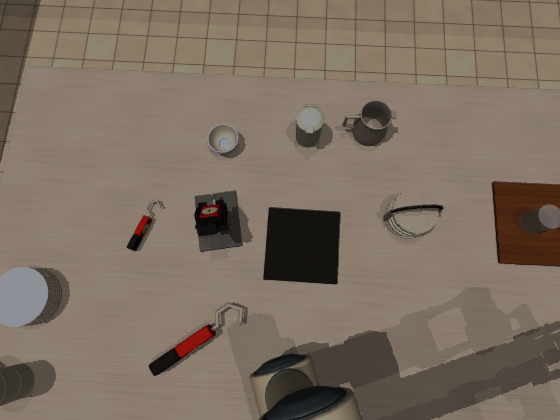

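View pics/side0.png

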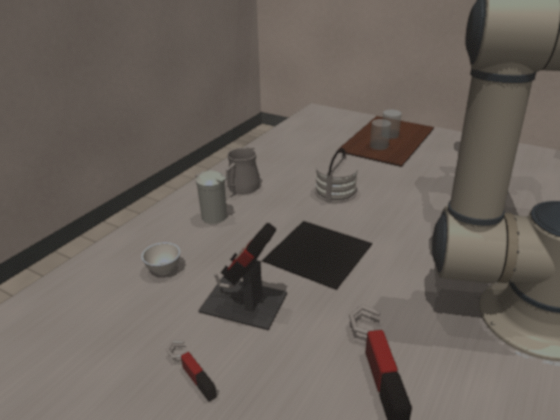

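The top view shows three scales: a small one at (143,228), a large one at (185,348) and one in the cradle at (210,215). The cradle one looks middle-sized and sits in the leaning cradle. The carrier is at (413,215), the mat at (303,245), the ramekin at (223,140), the shaker at (310,128) and the pitcher at (372,123). Next I'll check sizes and take an enlarged crop.

```bash
python3 - <<'E'
import pickle,cv2,numpy as np
from h import cloud
ims=pickle.load(open("i0.pkl","rb"))
t,s=ims["top"],ims["side"]
Pt,Ps=cloud(t),cloud(s)
def red(f): 
    f=f.astype(int); return (f[...,2]>90)&(f[...,2]>2.2*f[...,1])&(f[...,2]>2.2*f[...,0])
for n,im,P in(("top",t,Pt),("side",s,Ps)):
    k,l,st,c=cv2.connectedComponentsWithStats(red(im["frame"]).astype(np.uint8))
    for i in range(1,k):
        if st[i,4]>25:
            q=P[l==i];q=q[~np.isnan(q[:,0])]
            print(n,c[i].round(),st[i,4],"mean",q.mean(0).round(4),"ext",np.ptp(q,axis=0).round(3))
# mat
g=t["frame"].max(2)<45
m=np.zeros_like(g);m[195:295,255:350]=g[195:295,255:350]
q=Pt[m];print("mat",np.nanmean(q,0),np.nanpercentile(q,[1,99],axis=0), cv2.minAreaRect(q[~np.isnan(q[:,0]),:2].astype(np.float32)))
# handle bar: high points near carrier, both views
for n,P in(("t",Pt),("s",Ps)):
    w=(np.abs(P[...,0]-.33)<.15)&(np.abs(P[...,1]+.22)<.15)&(P[...,2]>.02)&(P[...,2]<.2)
    q=P[w];print(n,len(q),q.min(0).round(3),q.max(0).round(3))
    b=q[q[:,2]>.105];print(" bar",b.mean(0).round(4),np.percentile(b,[2,98],axis=0).round(3).tolist())
    xy=b[:,:2]-b[:,:2].mean(0);e=np.linalg.svd(xy,full_matrices=False)[2][0];print(" dir",e,np.ptp(xy@e))
    b=q[(q[:,2]>.06)&(q[:,2]<.085)];print(" rim",cv2.minEnclosingCircle(b[:,:2].astype(np.float32)),b[:,2].max())
# floor check
print("table z",np.nanmedian(Pt[300:310,330:340,2]),np.nanmedian(Pt[100:110,100:120,2]),np.nanmedian(Ps[340:350,100:120,2]))
# cradle cloud heights
w=(Pt[...,2]>.0)&(Pt[...,0]>.2)
c1=cv2.resize(t["frame"][180:260,180:255],None,fx=5,fy=5,interpolation=cv2.INTER_CUBIC)
c2=cv2.resize(s["frame"][215:325,195:295],None,fx=3.9,fy=3.64,interpolation=cv2.INTER_CUBIC)
cv2.imwrite("pics/crop1.png",np.hstack([c1,c2[:400]]))
E
```

```text
top [141. 225.] 118 mean [0.4907 0.4406 0.0327] ext [0.048 0.029 0.009]
top [193. 341.] 480 mean [0.2175 0.2739 0.0565] ext [0.07  0.082 0.012]
side [382. 351.] 634 mean [0.2136 0.2796 0.0577] ext [0.067 0.078 0.008]
side [191. 363.] 193 mean [0.4873 0.4433 0.0333] ext [0.046 0.028 0.008]
mat [0.46145241 0.02701766 0.0060757 ] [[ 0.37125042 -0.06477406  0.00155139]
 [ 0.55508214  0.11883502  0.01038057]] ((0.463417649269104, 0.0267326682806015), (0.18837587535381317, 0.1881323903799057), 89.0401611328125)Traceback (most recent call last):
  File "<stdin>", line 21, in <module>
    return umr_minimum(a, axis, None, out, keepdims, initial, where)
ValueError: zero-size array to reduction operation minimum which has no identity
```

```bash
cat > m.py <<'E'
import pickle,cv2,numpy as np
from h import cloud
ims=pickle.load(open("i0.pkl","rb"))
t,s=ims["top"],ims["side"]
Pt,Ps=cloud(t),cloud(s)
c0=Pt[200:240,385:440];c0=np.nanmedian(c0[c0[...,2]>.03],0);print("carrier approx",c0)
for n,P in(("t",Pt),("s",Ps)):
    w=(np.hypot(P[...,0]-c0[0],P[...,1]-c0[1])<.12)&(P[...,2]>.02)&(P[...,2]<.2)
    q=P[w];print(n,len(q),q.min(0).round(3),q.max(0).round(3))
    b=q[q[:,2]>.112];print(" bar",len(b),b.mean(0).round(4),np.percentile(b,[2,98],axis=0).round(3).tolist())
    xy=b[:,:2]-b[:,:2].mean(0);e=np.linalg.svd(xy,full_matrices=False)[2][0];print(" dir",e,np.sort(xy@e)[[0,-1]])
    b=q[(q[:,2]>.02)&(q[:,2]<.085)];print(" dishes",cv2.minEnclosingCircle(b[:,:2].astype(np.float32)),b[:,2].max())
print("table z",np.nanmedian(Pt[300:310,330:340,2]),np.nanmedian(Pt[100:110,100:120,2]),np.nanmedian(Ps[340:350,100:120,2]))
c1=cv2.resize(t["frame"][180:260,180:255],None,fx=5,fy=5,interpolation=cv2.INTER_CUBIC)
c2=cv2.resize(s["frame"][215:325,195:295],None,fx=3.9,fy=3.64,interpolation=cv2.INTER_CUBIC)
cv2.imwrite("pics/crop1.png",np.hstack([c1,c2[:400]]))
k0=np.nanmedian(Pt[210:225,200:220].reshape(-1,3),0);print("cradle approx",k0)
for n,P,f in(("t",Pt,t["frame"]),("s",Ps,s["frame"])):
    near=(np.hypot(P[...,0]-k0[0],P[...,1]-k0[1])<.13)
    pl=near&(P[...,2]<.02)&(f.max(2)<90)&(P[...,2]>.0)
    q=P[pl];print(n,"plate",len(q),cv2.minAreaRect(q[:,:2].astype(np.float32)),np.median(q[:,2]))
    ff=f.astype(int)
    r=near&(P[...,2]>.03)&(ff[...,2]>60)&(ff[...,2]>2*ff[...,1])
    print(" red",r.sum(),P[r].mean(0).round(4),P[r].min(0).round(3),P[r].max(0).round(3))
    hi=near&(P[...,2]>.03);q=P[hi];print(" hi",len(q),q.min(0).round(3),q.max(0).round(3))
    top=q[q[:,2]>q[:,2].max()-.02];print(" top",len(top),top.mean(0).round(4),np.ptp(top,axis=0).round(3))
E
python3 m.py
```

```text
carrier approx [ 0.54033514 -0.24029132  0.07780537]
t 1934 [ 0.496 -0.31   0.02 ] [ 0.608 -0.184  0.13 ]
 bar 130 [ 0.5508 -0.2422  0.1222] [[0.544, -0.292, 0.112], [0.558, -0.199, 0.129]]
 dir [ 0.10640581 -0.99432279] [-0.046268    0.05316067]
 dishes ((0.5492373704910278, -0.24682454764842987), 0.06241941452026367) 0.08438708782133952
s 1498 [ 0.492 -0.31   0.02 ] [ 0.604 -0.182  0.132]
 bar 69 [ 0.5461 -0.2342  0.1231] [[0.54, -0.289, 0.113], [0.552, -0.195, 0.131]]
 dir [-0.09156638  0.99579897] [-0.05774779  0.04453316]
 dishes ((0.5480388402938843, -0.24648597836494446), 0.06420920044183731) 0.08470442325439798
table z 0.0004948890404886663 0.0008969072509649179 0.0010896340954821837
cradle approx [0.49348453 0.24131523 0.15932663]
t plate 1597 ((0.5193116664886475, 0.2138744294643402), (0.16216203570365906, 0.20182113349437714), 2.976073741912842) 0.007933244885690804
 red 113 [0.5139 0.2491 0.1324] [0.493 0.227 0.101] [0.539 0.279 0.159]
 hi 990 [0.448 0.208 0.032] [0.575 0.289 0.199]
 top 274 [0.4642 0.2391 0.1911] [0.035 0.044 0.02 ]
s plate 2677 ((0.5164604187011719, 0.2108611762523651), (0.18346460163593292, 0.19028040766716003), 11.52357006072998) 0.009222768557575867
 red 144 [0.4931 0.2669 0.1358] [0.478 0.262 0.118] [0.519 0.276 0.154]
 hi 1929 [0.445 0.215 0.03 ] [0.574 0.29  0.2  ]
 top 293 [0.4582 0.246  0.1909] [0.037 0.046 0.02 ]
```

View pics/crop1.png

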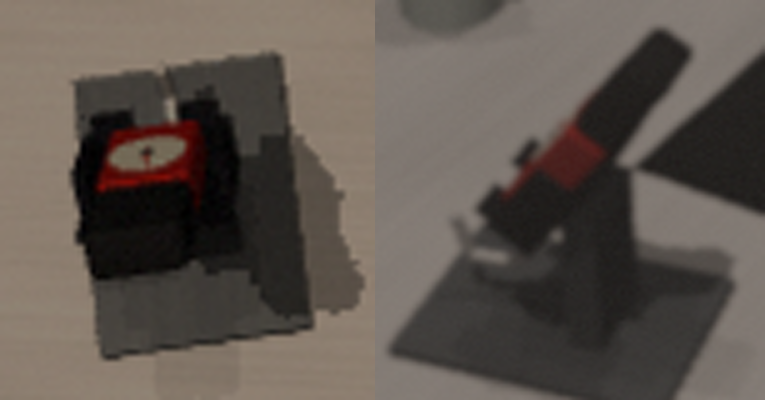

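The crop shows the cradle scale with its white dial to the upper left, red body and black grip. Its red part is about 70 mm long, against about 55 mm and 107 mm on the two lying loose, so this is the middle-sized scale and it is in the cradle. Next I'll fit its box model to the points.

```bash
cat > fit.py <<'E'
import pickle,cv2,numpy as np
from scipy.optimize import least_squares
from h import cloud
ims=pickle.load(open("i0.pkl","rb"))
def axes(psi,lean=np.radians(35)):
    c,s=np.cos(psi),np.sin(psi);R=np.array([[c,-s,0],[s,c,0],[0,0,1]])
    a,b=np.cos(lean),np.sin(lean)
    return R@np.array([[a,0,-b],[0,1,0],[b,0,a]])   # columns scale x,y,z
def sdf(q):
    q=q-[0,0,-.0355];d=np.abs(q)-[.012,.022,.0625]
    return np.linalg.norm(np.maximum(d,0),axis=1)+np.minimum(d.max(1),0)
C={k:cloud(v).reshape(-1,3) for k,v in ims.items()}
def fit(pts,x):
    for it in range(6):
        L=(pts-x[:3])@axes(x[3]);m=(L[:,2]>-.026)&(L[:,2]<.04)&(np.abs(L[:,0])<.03)&(np.abs(L[:,1])<.035)
        r=least_squares(lambda p:sdf((pts[m]-p[:3])@axes(p[3])),x,loss="soft_l1",f_scale=.0015);x=r.x
    return x,m.sum(),np.sqrt(np.mean(np.minimum(np.abs(r.fun),.01)**2))
x0=np.array([.475,.243,.17,.14])
for k,p in list(C.items())+[("both",np.vstack(list(C.values())))]:
    p=p[~np.isnan(p[:,0])];p=p[np.linalg.norm(p-x0[:3],axis=1)<.15]
    x,n,e=fit(p,x0);print(k,x.round(4),np.degrees(x[3]).round(1),n,e.round(4))
E
python3 fit.py; python3 - <<'E'
from h import *
from scipy.spatial.transform import Rotation as Ro
from fit import axes
for psi,lean,g in((.14,np.radians(35),[.475,.243,.165]),(.14,np.radians(35),[.53,.25,.2]),(.1,0,[.55,-.247,.30]),(.1,0,[.47,-.25,.26]),(.1,0,[.47,-.25,.4]),(.1,0,[.462,.027,.36])):
    A=axes(psi,lean)
    for sg in(1,-1):
        R=np.column_stack([-sg*A[:,0],sg*A[:,1],-A[:,2]])
        q=Ro.from_matrix(R).as_quat(scalar_first=True)
        print(sg,psi,g,np.array2string(np.asarray(inverse_kinematics(np.array(g)+.011*R[:,2],q)) if inverse_kinematics(np.array(g)+.011*R[:,2],q) is not None else np.array([]),precision=2))
E
```

```text
top [0.4736 0.2424 0.1697 0.191 ] 10.9 379 0.0011
side [0.4715 0.2405 0.171  0.1982] 11.4 497 0.0011
both [0.4728 0.2409 0.1706 0.1968] 11.3 877 0.0013
top [0.4736 0.2424 0.1697 0.191 ] 10.9 379 0.0011
side [0.4715 0.2405 0.171  0.1982] 11.4 497 0.0011
both [0.4728 0.2409 0.1706 0.1968] 11.3 877 0.0013
1 0.14 [0.475, 0.243, 0.165] [ 0.56 -0.63  2.04 -0.26  1.18 -1.11]
-1 0.14 [0.475, 0.243, 0.165] [ 0.56 -0.63  2.04 -0.26  1.18  2.03]
1 0.14 [0.53, 0.25, 0.2] [ 0.51 -0.47  1.88 -0.22  1.17 -1.18]
-1 0.14 [0.53, 0.25, 0.2] [ 0.51 -0.47  1.88 -0.22  1.17  1.96]
1 0.1 [0.55, -0.247, 0.3] [-4.79e-01  1.31e-01  1.05e+00 -4.44e-16  1.96e+00 -2.15e+00]
-1 0.1 [0.55, -0.247, 0.3] [-4.79e-01  1.31e-01  1.05e+00 -4.44e-16  1.96e+00  9.92e-01]
1 0.1 [0.47, -0.25, 0.26] [-5.53e-01 -7.96e-02  1.33e+00 -4.44e-16  1.89e+00 -2.22e+00]
-1 0.1 [0.47, -0.25, 0.26] [-5.53e-01 -7.96e-02  1.33e+00 -4.44e-16  1.89e+00  9.18e-01]
1 0.1 [0.47, -0.25, 0.4] [-5.53e-01  2.47e-02  9.74e-01 -4.44e-16  2.14e+00 -2.22e+00]
-1 0.1 [0.47, -0.25, 0.4] [-5.53e-01  2.47e-02  9.74e-01 -4.44e-16  2.14e+00  9.18e-01]
1 0.1 [0.462, 0.027, 0.36] [-1.52e-02 -1.98e-01  1.26e+00 -4.44e-16  2.08e+00 -1.69e+00]
-1 0.1 [0.462, 0.027, 0.36] [-1.52e-02 -1.98e-01  1.26e+00 -4.44e-16  2.08e+00  1.46e+00]
```

The two views agree to about 2 mm: grip at (0.473, 0.241, 0.170), cradle yaw about 11°. The carrier axis is at (0.549, -0.247) with yaw about 5.7° and the bar top at z≈0.129. The mat centre is at (0.4625, 0.027). All of these match the given sizes, so I'll grasp now.

```bash
cat >> h.py <<'E'
from scipy.spatial.transform import Rotation as Ro
GRIP=np.array([.4728,.2412,.1704]);CPSI=.195;CAR=np.array([.5487,-.2467]);KPSI=.1;MAT=np.array([.4625,.027])
LEAN=np.radians(35)
def axes(psi,lean=0.):
    return Ro.from_euler('ZY',[psi,-lean]).as_matrix()
def pose(g,psi,lean=0.):
    A=axes(psi,lean);R=np.column_stack([A[:,0],-A[:,1],-A[:,2]])
    return np.array(g)+.011*R[:,2],Ro.from_matrix(R).as_quat(scalar_first=True)
def go(g,psi,lean=0.):
    p,q=pose(g,psi,lean);move_to(p,q)
def lin(g,psi,lean=0.,speed=.15):
    p,q=pose(g,psi,lean);move_l(p,speed=speed,orientation=q)
def grip_now():
    s=state();R=Ro.from_quat(s["ee_rot"],scalar_first=True).as_matrix();return s["ee_pos"]-.011*R[:,2]
def rep(*a):
    s=state();print(*a,"t",round(s["time"],2),"grip",grip_now().round(4),"F",s["ft_force"].round(2),"gap",round(s["finger_gap"],4),"ff",round(float(s["finger_force"]),1))
E
python3 - <<'E'
from h import *
A=axes(CPSI,LEAN);print(A.round(3))
s=state();move_l(s["ee_pos"]+[0,0,.13],speed=.3);rep("up")
go(GRIP+.09*A[:,2],CPSI,LEAN);rep("pre")
lin(GRIP,CPSI,LEAN,.12);rep("at")
close();rep("closed")
im=get_image("side");a=im["frame"];b=get_image("top")["frame"]
cv2.imwrite("pics/g1.png",np.hstack([cv2.resize(a[130:330,160:330],(400,470)),cv2.resize(b[130:290,150:290],(400,470))]))
E
```

```text
[[ 0.804 -0.194 -0.563]
 [ 0.159  0.981 -0.111]
 [ 0.574 -0.     0.819]]
up t 0.68 grip [ 0.2385 -0.5505  0.3506] F [-0.56 -0.9  -0.04] gap 0.0879 ff 0.0
pre t 3.52 grip [0.4225 0.2308 0.2443] F [ 0.14 -0.02  0.83] gap 0.0879 ff 0.0
at t 4.42 grip [0.473  0.2413 0.1713] F [ 0.11 -0.29  0.34] gap 0.0877 ff 0.0
closed t 5.17 grip [0.4728 0.2413 0.1704] F [-1.    0.21  0.29] gap 0.0438 ff 30.0
```

View pics/g1.png

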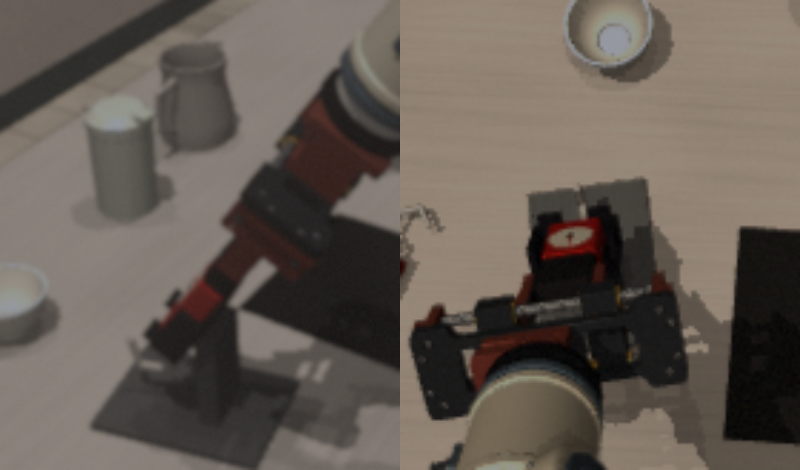

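The gripper holds the black grip square (gap 43.8 mm, 30 N), with the dial and cheeks clear at (570,235) in the right half. Next: lift the scale out of the cradle's front, stand it upright and pre-position it behind the carrier.

```bash
python3 - <<'E'
from h import *
A=axes(CPSI,LEAN);g=grip_now()
lin(g+.004*A[:,2],CPSI,LEAN,.03);rep("ax")
g=g+.004*A[:,2]+.05*A[:,0];lin(g,CPSI,LEAN,.08);rep("out")
lin(g+[0,0,.13],CPSI,LEAN,.2);rep("up")
K=axes(KPSI);b=np.array([*CAR,.124])
go(b-.085*K[:,0]+[0,0,.25],KPSI);rep("above")
lin(b-.085*K[:,0]+[0,0,.1345],KPSI,0,.12);hold(.3);rep("pre")
import pickle
i={n:get_image(n) for n in("side","top")};pickle.dump(i,open("i1.pkl","wb"))
a,b=i["side"]["frame"],i["top"]["frame"]
cv2.imwrite("pics/g2.png",np.hstack([cv2.resize(a[30:230,260:430],(400,470)),cv2.resize(b[130:290,340:480],(400,470))]))
E
```

```text
ax t 5.55 grip [0.4705 0.2407 0.1738] F [0.24 0.12 0.07] gap 0.0439 ff 30.0
out t 6.33 grip [0.5104 0.2486 0.2016] F [ 0.37 -0.24 -2.25] gap 0.0435 ff 30.0
up t 7.12 grip [0.5104 0.2487 0.3307] F [-0.08 -0.18 -3.33] gap 0.0439 ff 30.0
above t 8.96 grip [ 0.4645 -0.2544  0.3741] F [-0.01  0.56 -1.52] gap 0.0441 ff 30.0
pre t 10.37 grip [ 0.4643 -0.2553  0.2589] F [-0.2   0.34 -2.28] gap 0.0437 ff 30.0
```

View pics/g2.png

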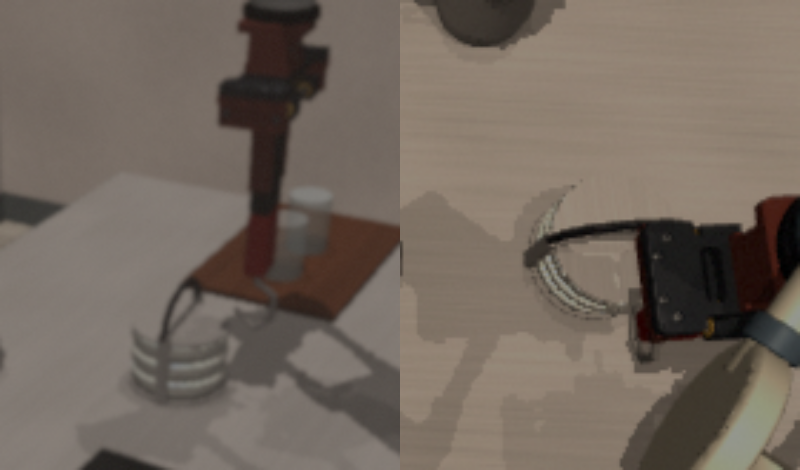

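The hook hangs upright behind the handle with its mouth towards the carrier (hook at (260,310) in the left half, bar at (180,290)). I'll check its lateral and vertical offset in the same image data before moving in.

```bash
python3 - <<'E'
from h import *
import pickle
i=pickle.load(open("i1.pkl","rb"));g=np.array([.4643,-.2553,.2589]);K=axes(KPSI)
for n in i:
    P=cloud(i[n]).reshape(-1,3);P=P[~np.isnan(P[:,0])];L=(P-g)@K
    m=(np.abs(L[:,0])<.035)&(np.abs(L[:,1])<.035)
    for nm,a,b in(("red",-.095,-.03),("hookupper",-.14,-.105),("hooklow",-.175,-.14)):
        q=L[m&(L[:,2]>a)&(L[:,2]<b)]
        if len(q):print(n,nm,len(q),"min",np.percentile(q,3,axis=0).round(4),"max",np.percentile(q,97,axis=0).round(4),"mean",q.mean(0).round(4))
    L=(P-[*CAR,0])@K
    q=L[(np.hypot(L[:,0],L[:,1])<.08)&(L[:,2]>.114)&(L[:,2]<.14)&(np.abs(L[:,0])<.025)]
    if len(q):
        print(n,"bar",len(q),np.percentile(q,3,axis=0).round(4),np.percentile(q,97,axis=0).round(4),"fit x=a*y+b",np.polyfit(q[:,1],q[:,0],1).round(4))
    q=L[(np.hypot(L[:,0],L[:,1])<.08)&(L[:,2]>.03)&(L[:,2]<.11)];print(n,"legs y",np.percentile(q[:,1],[.5,99.5]).round(4), "top legs", [q[(q[:,2]>.09)&(s*q[:,1]>.03)].mean(0).round(4).tolist() for s in(1,-1)])
E
```

```text
side red 304 min [-0.0139 -0.0143 -0.0906] max [ 0.0091  0.0243 -0.0313] mean [-0.0051  0.0149 -0.0609]
side hookupper 46 min [-0.0242 -0.0031 -0.138 ] max [-0.002   0.0054 -0.1097] mean [-0.0154  0.0016 -0.1213]
side hooklow 60 min [-0.0231 -0.0023 -0.1637] max [ 0.0185  0.0066 -0.1418] mean [-0.002   0.0021 -0.1533]
side bar 60 [-0.0044 -0.0392  0.115 ] [0.0039 0.0448 0.1312] fit x=a*y+b [ 0.0016 -0.0011]
side legs y [-0.0631  0.0629] top legs [[-0.0013, 0.0574, 0.0988], [-0.0002, -0.0582, 0.0969]]
top red 49 min [-0.0108 -0.0141 -0.0939] max [ 0.0107  0.0232 -0.0634] mean [-0.0032  0.0123 -0.0833]
top hookupper 24 min [-0.0212 -0.0011 -0.1368] max [-0.0107  0.0045 -0.117 ] mean [-0.0165  0.0021 -0.1242]
top hooklow 54 min [-2.06e-02 -1.00e-04 -1.65e-01] max [ 0.0226  0.0048 -0.1448] mean [ 0.0011  0.0025 -0.1555]
top bar 82 [-0.0008 -0.0091  0.1147] [0.0063 0.0454 0.1299] fit x=a*y+b [-0.0242  0.003 ]
top legs y [-0.051   0.0614] top legs [[0.0018, 0.0557, 0.101], [0.0045, -0.0536, 0.1089]]
```

```bash
cat >> h.py <<'E'
def avgF(n=8,dt=.02):
    F=[]
    for _ in range(n): F.append(state()["ft_force"]);hold(dt)
    return np.mean(F,0)
def carz(tag=""):
    """carrier pose from both views near the gripper: dish rim heights, tilt"""
    g=grip_now();K=axes(KPSI);o=[]
    for n in("side","top"):
        P=cloud(get_image(n)).reshape(-1,3);P=P[~np.isnan(P[:,0])];L=(P-[g[0],g[1],0])@K
        q=L[(np.abs(L[:,0])<.02)&(np.abs(L[:,1])>.03)&(np.abs(L[:,1])<.075)&(L[:,2]>.10)&(L[:,2]<.165)]
        c=L[(np.hypot(L[:,0],L[:,1])<.08)&(L[:,2]>.02)&(L[:,2]<.1)]
        print(tag,n,"legs",[q[s*q[:,1]>0].mean(0).round(4).tolist() if (s*q[:,1]>0).any() else None for s in(1,-1)],"body circ",np.round(np.r_[cv2.minEnclosingCircle(c[:,:2].astype(np.float32))[0]],4),"zpct",np.percentile(c[:,2],[1,95,99]).round(4))
E
python3 - <<'E'
from h import *
K=axes(KPSI);b=np.array([*CAR,.124])-.001*K[:,1]
lin(b-.085*K[:,0]+[0,0,.1345],KPSI,0,.05)
lin(b+.001*K[:,0]+[0,0,.1345],KPSI,0,.06);hold(.2);rep("in")
F0=avgF();print("F0",F0.round(2));carz("down")
p=b+.001*K[:,0]
for z in(.278,.290,.300,.304):
    lin([*p[:2],z],KPSI,0,.03);hold(.1);print(z,(avgF(5)-F0).round(2))
rep("end")
a,c=get_image("side")["frame"],get_image("top")["frame"]
cv2.imwrite("pics/g3.png",np.hstack([cv2.resize(a[30:230,260:430],(400,470)),cv2.resize(c[130:290,340:480],(400,470))]))
E
```

```text
in t 12.5 grip [ 0.5497 -0.2477  0.2587] F [-0.83  0.2  -1.6 ] gap 0.0438 ff 30.0
F0 [-0.14 -0.07 -1.82]
down side legs [[-0.0018, 0.0455, 0.1136], [-0.0005, -0.0487, 0.1081]] body circ [-0.0008  0.0012] zpct [0.0214 0.0831 0.0959]
down top legs [[0.0012, 0.0441, 0.1143], None] body circ [0.0018 0.0064] zpct [0.0242 0.081  0.0925]
0.278 [ 0.39  0.16 -0.27]
0.29 [ 0.12  0.27 -1.93]
0.3 [-0.04 -0.18 -3.28]
0.304 [ 0.41  0.03 -4.21]
end t 15.58 grip [ 0.5498 -0.2476  0.3038] F [-0.11 -0.15 -6.04] gap 0.0436 ff 30.0
```

View pics/g3.png

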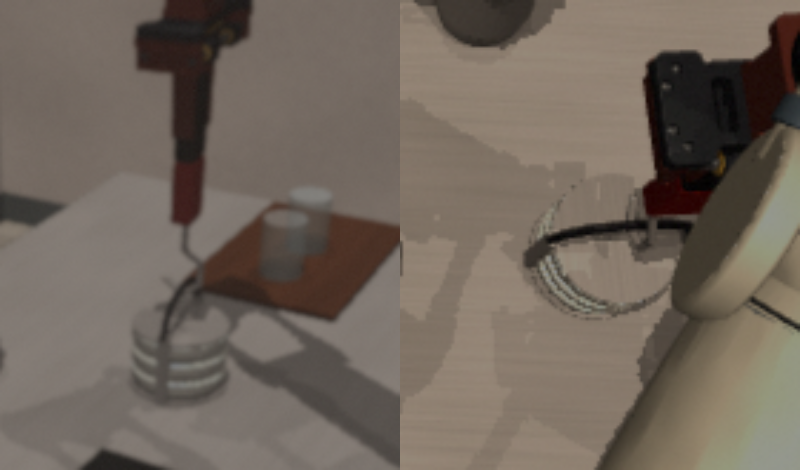

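The hook is under the bar with the spring drawing out ((190,255) in the left half). The force slope matches 160 N/m, with contact at grip z≈0.278. I'll raise it until the force levels off.

```bash
python3 - <<'E'
from h import *
K=axes(KPSI);p=(np.array([*CAR,0])-.001*K[:,1]+.001*K[:,0])[:2]
F0=-1.82;z=.304;rec=[]
while z<.345:
    z+=.004;lin([*p,z],KPSI,0,.03);hold(.12);f=-(avgF(8)[2]-F0);rec.append(f);e=f/160;print(round(z,3),round(f,2),"h",round(z-.278-e,4))
    if z-.278-e>.009: break
carz("lift");rep()
E
```

```text
0.308 4.48 h 0.002
0.312 5.29 h 0.0009
0.316 5.19 h 0.0055
0.32 5.24 h 0.0092
lift side legs [[-0.002, 0.05, 0.1169], [-0.0013, -0.0456, 0.1157]] body circ [0.0006 0.0019] zpct [0.0228 0.09   0.0959]
lift top legs [[0.001, 0.0475, 0.1189], [0.0021, -0.0437, 0.1206]] body circ [0.0027 0.0017] zpct [0.027  0.0886 0.0918]
t 17.92 grip [ 0.5498 -0.2476  0.3199] F [ 0.2  -0.63 -7.13] gap 0.044 ff 30.0
```

```bash
python3 - <<'E'
from h import *
K=axes(KPSI);p=(np.array([*CAR,0])-.001*K[:,1]+.001*K[:,0])[:2]
lin([*p,.3315],KPSI,0,.03);hold(.3);carz("weigh");hold(2.6)
f=-(avgF(8)[2]+1.82);print("F",f,"h",.3315-.278-f/160);carz("weigh2")
P=cloud(get_image("side"));L=(P-[*p,0])@K;m=(np.hypot(L[...,0],L[...,1])<.07)&(L[...,2]>.012)&(L[...,2]<.15)
print("lowest carrier z",np.sort(L[m][:,2])[:12].round(4));rep()
cv2.imwrite("pics/g4.png",cv2.resize(get_image("side")["frame"][100:220,290:390],(500,600)))
E
```

```text
weigh side legs [[-0.0027, 0.0506, 0.1161], [-0.0005, -0.0535, 0.11]] body circ [-0.0024  0.0023] zpct [0.0232 0.0996 0.0999]
weigh top legs [[0.0001, 0.0483, 0.1218], [0.0017, -0.0468, 0.1259]] body circ [0.0026 0.0026] zpct [0.0221 0.0993 0.0998]
F 5.412371014948696 h 0.019672681156570643
weigh2 side legs [[-0.0015, 0.0505, 0.1158], [-0.0013, -0.0525, 0.1084]] body circ [0.0036 0.002 ] zpct [0.0233 0.0995 0.0999]
weigh2 top legs [[0.0004, 0.0483, 0.1213], [0.0012, -0.0472, 0.1251]] body circ [0.0027 0.0028] zpct [0.0215 0.0992 0.0998]
lowest carrier z [0.0199 0.0204 0.0212 0.0212 0.0217 0.0218 0.0218 0.022  0.0221 0.0226
 0.0228 0.0228]
t 21.73 grip [ 0.5498 -0.2476  0.3315] F [ 0.06 -0.   -7.03] gap 0.0441 ff 30.0
```

View pics/g4.png

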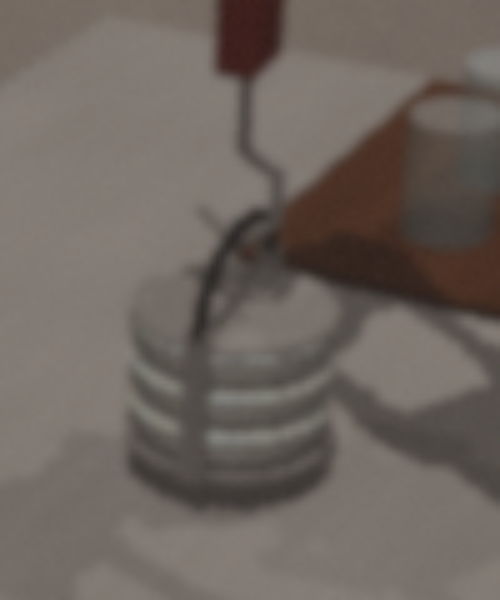

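It hangs level: rim +19 mm, lowest points at z≈0.020, held still for over 3 s at 5.3 N. Next I'll carry it low to the mat and set it down.

```bash
python3 - <<'E'
from h import *
K=axes(KPSI);p=MAT-(.0005*K[:,0]+.002*K[:,1])[:2]
lin([*p,.3315],KPSI,0,.06);hold(.6);carz("overmat");rep("over")
lin([*p,.322],KPSI,0,.02);hold(.2);lin([*p,.314],KPSI,0,.012);rep("touch");hold(.2)
lin([*p,.290],KPSI,0,.03);print("F",avgF(6).round(2));carz("set")
lin([*p,.2655],KPSI,0,.03);hold(.2);print("F",avgF(6).round(2));rep("low")
import pickle
i={n:get_image(n) for n in("side","top")};pickle.dump(i,open("i2.pkl","wb"))
a,c=i["side"]["frame"],i["top"]["frame"]
cv2.imwrite("pics/g5.png",np.hstack([cv2.resize(a[110:300,240:400],(400,470)),cv2.resize(c[160:320,240:380],(400,470))]))
E
```

```text
overmat side legs [[-0.0021, 0.05, 0.1178], [-0.0002, -0.0492, 0.1103]] body circ [0.0006 0.0028] zpct [0.0229 0.0996 0.0999]
overmat top legs [[0.0002, 0.0361, 0.1324], [0.0023, -0.0467, 0.1278]] body circ [-0.008  -0.0042] zpct [0.022  0.0993 0.0999]
over t 27.41 grip [0.4622 0.025  0.3315] F [-0.23 -0.19 -6.99] gap 0.0441 ff 30.0
touch t 29.05 grip [0.4622 0.025  0.3141] F [-0.76  0.38 -5.94] gap 0.0439 ff 30.0
F [ 0.9   0.45 -2.44]
set side legs [[-0.0014, 0.0486, 0.1175], [0.0002, -0.0385, 0.1216]] body circ [-0.0037  0.0022] zpct [0.0222 0.0879 0.0946]
set top legs [[0.0012, 0.0366, 0.1266], [0.0031, -0.0444, 0.1182]] body circ [-0.015 -0.008] zpct [0.0315 0.0869 0.0879]
F [ 0.07  0.04 -2.19]
low t 31.67 grip [0.4622 0.0249 0.2656] F [ 0.04 -0.15 -2.01] gap 0.0438 ff 30.0
```

View pics/g5.png

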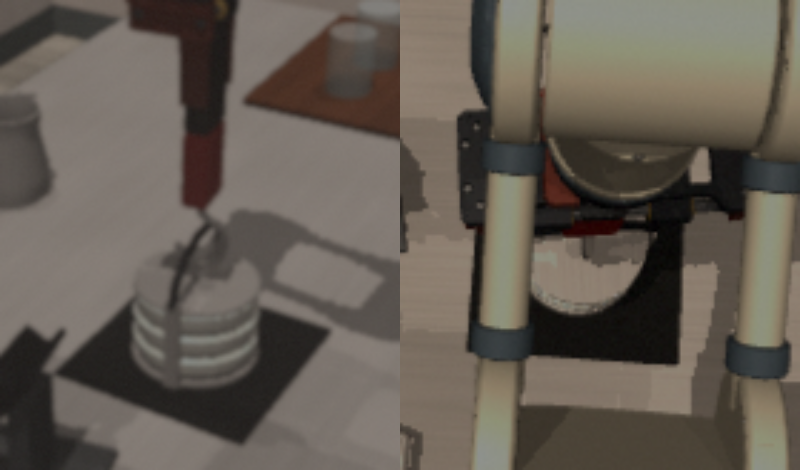

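The carrier stands level on the mat and the hook hangs free below the bar (force back to the scale's weight). I'll back out and check the carrier position.

```bash
python3 - <<'E'
from h import *
K=axes(KPSI);p=np.array([*(MAT-(.0005*K[:,0]+.002*K[:,1])[:2]),.2655])
lin(p-.085*K[:,0],KPSI,0,.06);rep("out");lin(p-.085*K[:,0]+[0,0,.13],KPSI,0,.15)
A=axes(CPSI,LEAN);h=GRIP+.004*A[:,2]+.05*A[:,0]
go(h+[0,0,.13],CPSI,LEAN);hold(.2);rep("above cradle")
i={n:get_image(n) for n in("side","top")}
for n in i:
    P=cloud(i[n]).reshape(-1,3);P=P[~np.isnan(P[:,0])];L=(P-[*MAT,0])@K
    q=L[(np.hypot(L[:,0],L[:,1])<.085)&(L[:,2]>.03)&(L[:,2]<.16)]
    c=q[q[:,2]<.09];b=q[q[:,2]>.12]
    print(n,"carrier in mat frame",cv2.minEnclosingCircle(c[:,:2].astype(np.float32)),"z99",np.percentile(c[:,2],99),"bar",b.mean(0).round(4),b[:,2].max())
    # scale pose relative to the gripper
    g=grip_now();L=(P-g)@A;m=(np.abs(L[:,0])<.035)&(np.abs(L[:,1])<.035)
    for nm,a,b in(("red",-.095,-.03),("hook",-.17,-.12)):
        q=L[m&(L[:,2]>a)&(L[:,2]<b)]
        if len(q):print(n,nm,len(q),np.percentile(q,3,axis=0).round(4),np.percentile(q,97,axis=0).round(4))
a,c=i["side"]["frame"],i["top"]["frame"]
cv2.imwrite("pics/g6.png",np.hstack([cv2.resize(a[110:330,180:380],(400,440)),cv2.resize(c[120:320,180:380],(400,440))]))
E
```

```text
out t 33.33 grip [0.3778 0.0165 0.2653] F [-0.59 -1.05 -2.4 ] gap 0.0439 ff 30.0
above cradle t 35.59 grip [0.5112 0.2476 0.333 ] F [ 0.01  0.26 -1.96] gap 0.0438 ff 30.0
side carrier in mat frame ((-0.0014753404539078474, 0.0011231396347284317), 0.06291733682155609) z99 0.08877956860841217 bar [-0.002   0.0111  0.1302] 0.13809267817576876
side red 448 [-0.0121 -0.0092 -0.0911] [ 0.0113  0.0231 -0.0317]
side hook 143 [-0.0227 -0.0017 -0.1627] [ 0.0207  0.0047 -0.1209]
top carrier in mat frame ((-0.003505230415612459, -0.0001084260584320873), 0.06181037798523903) z99 0.08773192738094622 bar [0.002  0.0015 0.1294] 0.1371352407047064
top red 247 [-0.0019 -0.0222 -0.0928] [ 0.0144  0.0188 -0.0307]
top hook 37 [-0.0024 -0.0026 -0.1627] [ 0.024   0.0034 -0.1466]
```

View pics/g6.png

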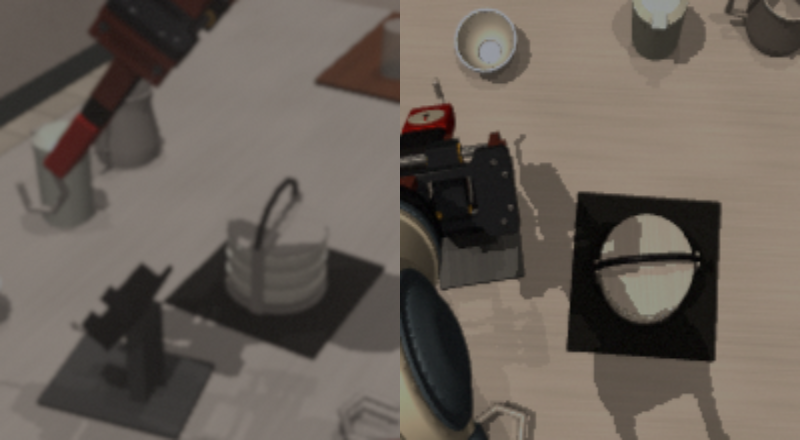

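The carrier stands within about 2–3 mm of the mat centre and is unhooked, and the scale is still square in the grip. Now I'll put it back through the front of the cradle.

```bash
python3 - <<'E'
from h import *
A=axes(CPSI,LEAN);H=np.array([.4728,.2413,.1704])
lin(H+.005*A[:,2]+.05*A[:,0],CPSI,LEAN,.12);rep("front")
lin(H+.005*A[:,2]+.008*A[:,0],CPSI,LEAN,.06);rep("near")
lin(H+.005*A[:,2]+.0005*A[:,0],CPSI,LEAN,.02);hold(.2);rep("in");print(avgF(5).round(2))
lin(H+.0005*A[:,2]+.0003*A[:,0],CPSI,LEAN,.02);hold(.2);rep("home");print(avgF(5).round(2))
i={n:get_image(n) for n in("side","top")}
a,c=i["side"]["frame"],i["top"]["frame"]
cv2.imwrite("pics/g7.png",np.hstack([cv2.resize(a[130:330,160:330],(400,470)),cv2.resize(c[130:290,150:290],(400,470))]))
E
```

```text
front t 36.92 grip [0.5106 0.2489 0.2046] F [-0.06  0.02 -2.45] gap 0.0438 ff 30.0
near t 37.77 grip [0.4766 0.2421 0.1795] F [ 0.3  -0.24 -2.67] gap 0.0438 ff 30.0
in t 38.49 grip [0.4704 0.2408 0.1748] F [ 1.06  0.14 -3.05] gap 0.0438 ff 30.0
[ 0.3  -0.12 -2.68]
home t 39.15 grip [0.4727 0.2413 0.1709] F [ 0.03  0.03 -2.43] gap 0.0441 ff 30.0
[-0.16 -0.1  -2.3 ]
```

View pics/g7.png

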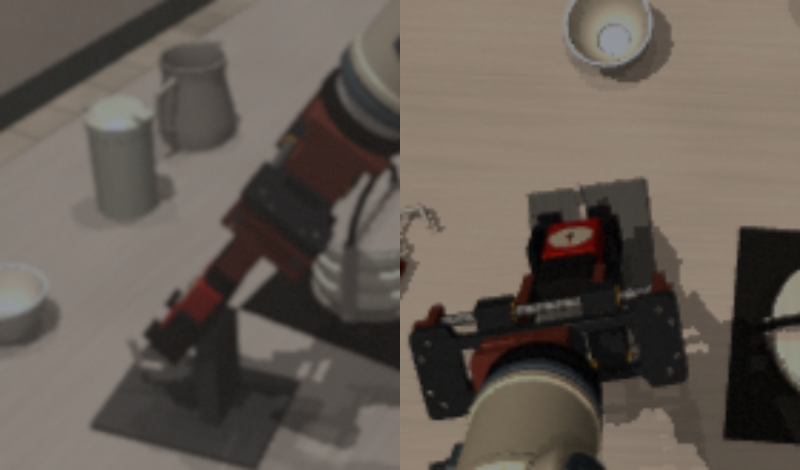

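It looks the same as the pre-grasp picture. Now I'll release, withdraw along the axis and check the scale numerically.

```bash
sed -i 's/^ims=pickle.load.*/import sys;ims=pickle.load(open(sys.argv[1],"rb"))/' fit.py; python3 - <<'E'
from h import *
import pickle
A=axes(CPSI,LEAN);g=grip_now()
gripper_open();hold(.3);rep("open")
lin(g+.10*A[:,2],CPSI,LEAN,.1);rep("back")
lin(g+.10*A[:,2]+[-.03,0,.12],CPSI,LEAN,.2);
go([.30,.30,.42],CPSI,0);hold(.3);rep("clear")
i={n:get_image(n) for n in("side","top")};pickle.dump(i,open("i3.pkl","wb"))
K=axes(KPSI)
for n in i:
    P=cloud(i[n]).reshape(-1,3);P=P[~np.isnan(P[:,0])];L=(P-[*MAT,0])@K
    c=L[(np.hypot(L[:,0],L[:,1])<.085)&(L[:,2]>.03)&(L[:,2]<.09)]
    if len(c):print(n,cv2.minEnclosingCircle(c[:,:2].astype(np.float32)))
E
python3 fit.py i3.pkl
```

```text
open t 40.46 grip [0.4728 0.2413 0.171 ] F [-0.33  0.    0.38] gap 0.0877 ff 0.0
back t 41.61 grip [0.4165 0.2301 0.2519] F [ 0.37  0.25 -0.18] gap 0.088 ff 0.0
clear t 43.33 grip [0.2995 0.2993 0.4203] F [0.22 0.15 0.78] gap 0.0876 ff 0.0
side ((-0.0063211494125425816, 0.0001210533082485199), 0.06390298157930374)
top ((-0.002928456524387002, -0.00011961784184677526), 0.061848316341638565)
side [0.4718 0.2404 0.1711 0.1986] 11.4 494 0.0011
top [0.4738 0.2424 0.1699 0.1938] 11.1 377 0.0011
both [0.473  0.2408 0.1708 0.2056] 11.8 870 0.0013
```

The scale is within 0.5 mm of its original home pose and the carrier is centred on the mat, so I'll hand in.

```bash
python3 -c "
from h import *
print(job_done())"
```

```text
the job is handed in; nothing more can be done
None
```

I handed the job in at about 43 s: the carrier was weighed hanging about 2 cm up (about 5.3 N, roughly 0.54 kg, held over 2 s), set down within about 3 mm of the mat centre (one side-camera reading said 6 mm) and unhooked, and the scale is back in its cradle; the judge's result was not shown.

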